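# Index the loupe arm over to the photomask

## Robot

A 6-joint arm with a two-finger parallel gripper is mounted at the origin on a cart in front of the work surface, level with it; the furniture and walls round the work are solid. World frame = base frame: x ahead of the robot, y to its left, z up, the work surface at z = 0. Lengths are in m, angles in rad, forces in N, time in s.
With the tool pointing down it reaches from about 0.4 to 0.925 m from the base axis. Payload 12.5 kg.
Tool frame: the origin (TCP) lies midway between the tips of the shut fingers; the grasp point (between the pads) lies 19 mm behind it; y points along the fingers, z is the direction in which the jaws open and shut, and the axes are right-handed (so a half turn about y gives the same grasp; the last joint's range is limited). The gripper opens to 95 mm and grips with 3 to 60 N. Pads are 20 mm wide; open, the fingers measure 119 mm over their backs; the gripper's body (75 mm by 180 mm) begins 59 mm behind the grasp point.
Start: joints at [-1.4, 0.491, 1.559, -0, 1.092, -0.106], TCP at [0.171, -0.601, 0.215] pointing down, gripper open.
Joint ranges: [-3.1, 3.1], [-0.84, 2.19], [0.05, 2.79], [-1.13, 4.28], [0.06, 2.93], [-2.69, 2.69]. Speed limits (rad/s): [2.22, 2.22, 2.79, 3.14, 3.14, 3.14].

## Interface

Orientations are given as a unit quaternion [x, y, z, w].
In Python, from workcell import env, sense, read_camera, calibration, workorder gives the robot as it stands. Calls block until the motion is done:
- env.goto(position, orientation): joint-space move of the TCP to a pose.
- env.line_to(position, v=0.15, rot=None): straight line of the TCP; rot=None keeps the orientation; v is the mean speed in m/s.
- env.move_j(angles): joint-space move.
- env.gripper_to(opening): finger opening in m; the grip force is fixed at half the most; returns when the fingers have stopped.
- env.sleep(seconds).
- env.solve_ik(position, orientation): joint angles nearest the present ones, or None.
- sense(): the state.
- read_camera(name): name is "side" or "top"; returns the picture (400x640x3 uint8, red, green, blue); there is no depth.
- calibration(name): a dict with "mtx" (3x3 intrinsics, pixels), "k1" (the pictures are not rectified: a ray, as slopes to the right and down, at radius r is drawn at 1 + k1 r^2 times it, then the intrinsics apply), "R" (3x3) and "t" (3): a world point X has camera coordinates R X + t. Camera axes: x right, y down, z forward; pixel columns grow to the right and rows downward; lengths in m; the calibration is good to about 2 mm. A picture is of the moment at which its call begins. calibration takes no time and is no camera call.
A pose or a line that the arm cannot do raises env.IKError and nothing moves.
- workorder.sign_off(): hands the job in, once; it reports no verdict.
The state is a dict: "time": time; "joint_pos": joint angles; "joint_vel": joint speeds; "effort": joint torques, N m; "tcp_pos": TCP position; "tool_rot": TCP orientation; "contact_force": force on the tool from outside, world axes, zero at the start; "torque": the same for the moment, N m; "grip_width": finger opening in m.
Only numpy, scipy, OpenCV 4.12 (cv2) and the standard library are available. Lean on these libraries where they do the work, as an engineer would, in place of code of your own. Each camera call takes 0.05 s, during which the arm holds its last target. There are 200 camera calls.

## Task

Bring the loupe over the square photomask: hook a fingertip under the pull ring on the loupe arm, lift the spring pin out of its hole, swing the arm over by one hole to the mask's side, and let the pin drop fully home in that next hole. Be gentle with the ring (hook and push, no hard pull or pinch), and leave the mask, the round wafer and the other things standing about where they are.

Things in the scene. Friction and masses are not known exactly. Their poses are not given: they have to be found in the camera images.
- fixture: Fixture fixed to the bench, base 264 x 250 x 10 mm; origin on the bench under the arm's vertical pivot, x to its far side, z up. Near side: index plate, top 28 mm up, five 13 mm holes 26 degrees apart on a 110 mm radius about the pivot, the middle one at -x. Far side, opposite the holes: five round white pedestals, 42 mm across, 100 mm from the pivot, tops 16 mm up. The pin starts in the middle hole.
- swing (a joint): Angle of the loupe arm about the vertical pivot, rad, counter-clockwise from above. Holes at 0 (start), +-0.454 and +-0.908; stops at +-1.0. Positive moves the loupe to the fixture's +y, the ring to its -y. The arm is a bar 26 mm wide, top 46 mm above the bench, loupe on its far end, pin and ring on its near end. It turns lightly (0.06 N m) and stays where it is left.
- pin (a joint): Lift of the index pin, m: 0 home, at most 0.030. The upright 10 mm pin, 110 mm from the pivot, reaches 10 mm into the hole and must rise more than that to free the arm. A spring presses it down: 3.6 N at home, 5.7 N at 14 mm. Let go between holes it rests on the index plate (about 0.010) and drops into the next hole when swung over it.
- ring_centre (a point): Centre of the rigid pull ring on the pin: 5.6 mm bar, 49 mm inside diameter, centre 105 mm above the bench with the pin home. Its lower edge is on the pin; its top leans 40 degrees towards the pivot, so a fingertip passes straight through pointing at the pivot and 40 to 45 degrees down. x axis level, from ring to pivot; z up. Below it the pin's collar ends 80 mm, the arm 46 mm above the bench.
- loupe_eye (a point): Centre of the underside of the black round loupe (38 mm across, 36 mm tall) clamped in the arm's far end, 100 mm from the pivot and 30 mm above the bench.
- mask: Square photomask, a dark plate 36 x 36 x 4 mm with a square 28 mm bright frame on top, loose on a pedestal beside the loupe; origin at the centre of its underside. It lies on the left or the right neighbour of the middle pedestal.
- wafer: Round dark wafer, 40 mm across, 4 mm thick, loose on the pedestal at the loupe's other side; origin at the centre of its underside. To be left alone.
- vial_1: Small glass vial with black cap, 24 mm across, 58 mm tall, loose, beside the fixture; origin under its centre. Bystander.
- vial_3: Small glass vial with blue cap, 24 mm across, 58 mm tall, loose, beside the fixture; origin under its centre. Bystander.
- timer: White kitchen-type timer, 42 x 68 x 55 mm, loose, beside the fixture; origin under its centre. Bystander.
- tape_roll: Roll of tape lying flat, 100 mm across, 25 mm tall, loose; origin under its centre. Bystander.
- tweezers_a: Steel tweezers lying flat, 126 mm long, 8 mm tall, loose, in front of the fixture; origin under the centre. Bystander.
- marker_black: Black-capped marker lying flat, 138 mm long, 15 mm tall, loose, in front of the fixture; origin under the centre. Bystander.

How it is judged:
By the outcome, as a careful person would: the job done as asked, in the order asked, and still so for the second after the job is handed in, with the robot touching nothing.
It also fails if it takes over 48 s, if anything falls off the work surface, if the arm or the gripper's body presses on something with over 40 N, if the wrist force passes 120 N, or if a joint passes its speed limit or range.

## Working session

There is one attempt and no reset: what is moved stays moved. The work goes in short steps, each a Python script; the robot and the scene stay as the last script left them, time stands still between calls to the robot, and variables do not carry over. Pictures are saved under pics/ and viewed, about 8 in all and at most 12, crops included, and the job is handed in when it is done.

```bash
ls; mkdir -p pics; python3 - <<'E'
from workcell import env, sense, read_camera, calibration
import cv2,numpy as np
for n in ("side","top"):
    im=read_camera(n); cv2.imwrite(f"pics/{n}0.png",im[:,:,::-1])
    c=calibration(n); print(n,np.round(c["mtx"],1).tolist(),c["k1"],"pos",np.round(-np.array(c["R"]).T@c["t"],3),np.round(c["R"],2).tolist())
s=sense();print(s["time"],s["tcp_pos"],s["tool_rot"],s["contact_force"],s["grip_width"])
E
```

```text
pics
side [[498.0, 0.0, 325.5], [0.0, 498.0, 200.3], [0.0, 0.0, 1.0]] 0.009619487705270052 pos [0.106 0.773 0.711] [[-0.83, -0.56, -0.02], [-0.31, 0.49, -0.82], [0.47, -0.67, -0.58]]
top [[434.3, 0.0, 320.5], [0.0, 434.3, 200.2], [0.0, 0.0, 1.0]] 0.010891025477523361 pos [0.569 0.02  1.017] [[-0.01, -1.0, -0.03], [-1.0, 0.01, -0.04], [0.04, 0.03, -1.0]]
0.1 [ 0.17077269 -0.6009829   0.21410685] [-0.09755828  0.70071113 -0.69998178  0.09752846] [ 0.47383872 -0.13473438  0.25140648] 0.09515364323289807
```

View pics/top0.png

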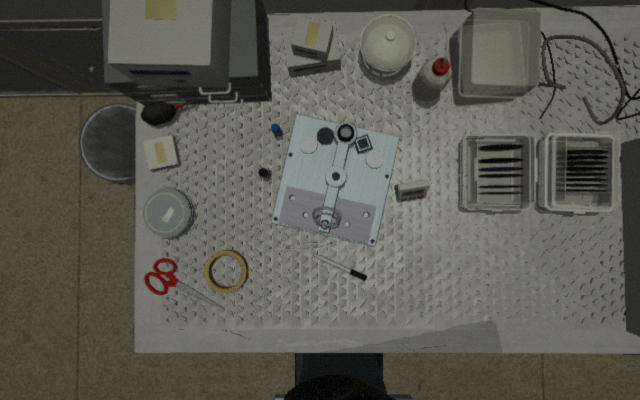

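View pics/side0.png

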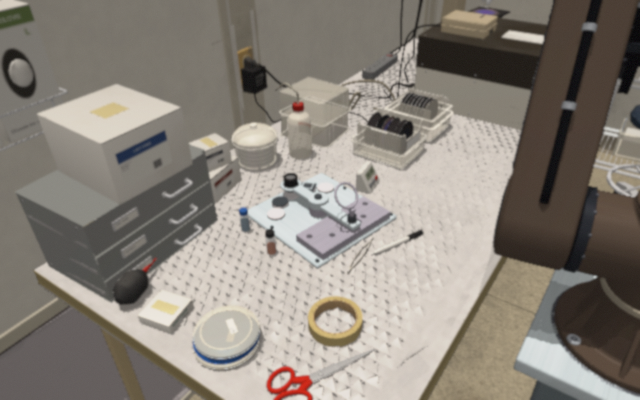

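The top picture shows the fixture centred near (335,177), with its far side up and slightly right. The loupe is at (346,132), the mask to its right at (363,144) (fixture -y), the wafer at (325,135) and the ring at about (325,217). So the swing is negative and the ring moves to the image's left. Next I'll look closer.

```bash
cat > h.py <<'E'
import numpy as np, cv2
from workcell import calibration
def ray(n,uv):
    c=calibration(n); k=c["mtx"]
    d=np.array([(uv[0]-k[0][2])/k[0][0],(uv[1]-k[1][2])/k[1][1]]); s=d.copy()
    for _ in range(8): s=d/(1+c["k1"]*(s@s))
    R=np.array(c["R"]); return -R.T@np.array(c["t"]), R.T@np.array([*s,1.])
def on_plane(n,uv,z):
    o,d=ray(n,uv); return o+d*(z-o[2])/d[2]
def two(a,b):
    (o1,d1),(o2,d2)=ray("top",a),ray("side",b)
    s=np.linalg.lstsq(np.c_[d1,-d2],o2-o1,rcond=None)[0]
    p,q=o1+s[0]*d1,o2+s[1]*d2; return (p+q)/2,np.linalg.norm(p-q)
def proj(n,X):
    c=calibration(n); x=np.array(c["R"])@X+c["t"]; s=x[:2]/x[2]; s=s*(1+c["k1"]*(s@s)); k=c["mtx"]
    return np.array([s[0]*k[0][0]+k[0][2],s[1]*k[1][1]+k[1][2]])
E
python3 - <<'E'
import cv2,numpy as np
from h import *
t=cv2.imread("pics/top0.png");s=cv2.imread("pics/side0.png")
a=cv2.resize(t[105:255,262:408],None,fx=4,fy=4,interpolation=cv2.INTER_CUBIC)
cv2.imwrite("pics/topc.png",np.clip(a*1.5,0,255).astype(np.uint8))
b=cv2.resize(s[165:265,235:400],None,fx=4.8,fy=4.8,interpolation=cv2.INTER_CUBIC)
cv2.imwrite("pics/sidec.png",np.clip(b*1.2,0,255).astype(np.uint8))
hsv=cv2.cvtColor(t,cv2.COLOR_BGR2HSV)
for p in [(310,185),(300,210),(255,190),(420,300)]: print(p,hsv[p[1],p[0]])
E
```

```text
(310, 185) [ 88  21 147]
(300, 210) [129  15 119]
(255, 190) [ 33  20 114]
(420, 300) [ 39  15 119]
```

View pics/topc.png

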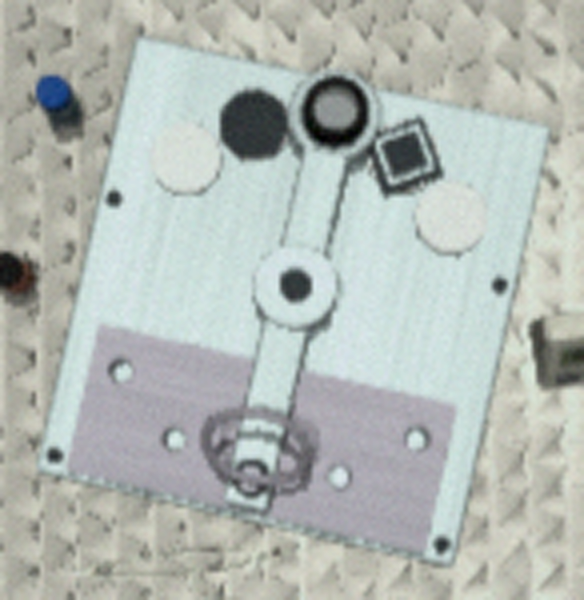

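View pics/sidec.png

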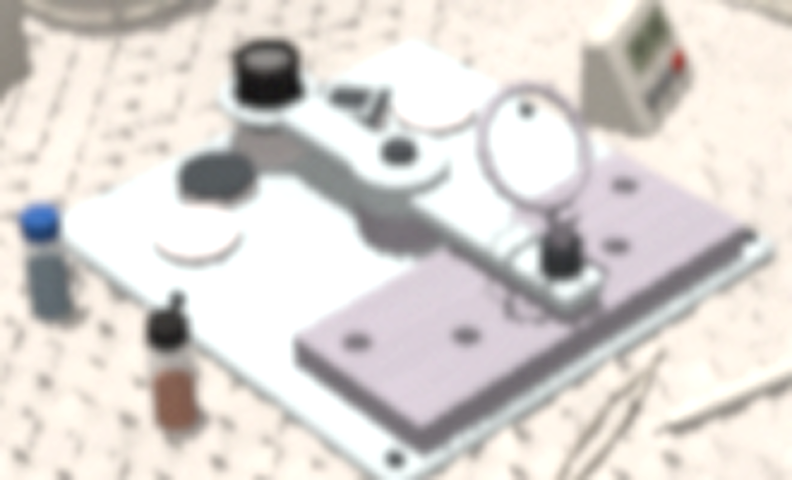

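The crops show the base corners, the four open holes at (122,370), (176,438), (340,477) and (416,438), and the ring as an ellipse at about (258,452) in the top crop and (536,147) in the side crop. Next I'll fit the fixture pose and check the ring by triangulation.

```bash
python3 - <<'E'
from h import *
T=lambda x,y:((x+.5)/4-.5+262,(y+.5)/4-.5+105)
S=lambda x,y:((x+.5)/4.8-.5+235,(y+.5)/4.8-.5+165)
W=[on_plane("top",T(*p),.028) for p in [(122,370),(176,438),(340,477),(416,438)]]
SW=[on_plane("side",S(*p),.028) for p in [(357,342),(467,335),(616,246),(626,185)]]
C=[on_plane("top",T(*p),.010) for p in [(138,38),(550,127),(452,565),(40,470)]]
print("corners",np.round(C,4).tolist(),[round(np.linalg.norm(C[i]-C[i-1]),4) for i in range(4)], "mean",np.mean(C,0))
def fit(P):
    # holes: left(+y) to right: model angle about pivot
    a=np.pi+np.array([-2,-1,1,2])*np.radians(26)
    M=.11*np.c_[np.cos(a),np.sin(a)]; P=np.array(P)[:,:2]
    m,p=M.mean(0),P.mean(0); U,s,V=np.linalg.svd((M-m).T@(P-p)); R=(U@V).T
    t=p-R@m; return t,np.degrees(np.arctan2(R[1,0],R[0,0])),np.linalg.norm(M@R.T+t-P,axis=1)
print("top",fit(W)); print("side",fit(SW))
print("pivot cap top",on_plane("top",T(295,285),.05),on_plane("side",S(399,152),.05))
print("edge dirs",np.degrees(np.arctan2(*(C[0]-C[3])[1::-1])),np.degrees(np.arctan2(*(C[1]-C[2])[1::-1])))
print("ring",two(T(258,451),S(536,147)))
t,yaw,_=fit(W); y=np.radians(yaw)
r=t-.11*np.array([np.cos(y),np.sin(y)]); print("ring from fixture, with pin xy",r)
print("ring proj",proj("top",[*r,.105]),T(258,451),proj("side",[*r,.105]),S(536,147))
E
```

```text
corners [[0.8074, 0.1046, 0.01], [0.7519, -0.1345, 0.01], [0.499, -0.0749, 0.01], [0.5553, 0.163, 0.01]] [np.float64(0.2588), np.float64(0.2455), np.float64(0.2599), np.float64(0.2445)] mean [0.65338729 0.01455033 0.01      ]
top (array([0.65799282, 0.01354583]), np.float64(-13.468459835777884), array([0.00033346, 0.00082095, 0.00027893, 0.0012795 ]))
side (array([0.65804529, 0.01343088]), np.float64(-13.348876768591973), array([0.00040168, 0.00046882, 0.00027267, 0.00028084]))
pivot cap top [0.65788324 0.01428169 0.05      ] [0.6628202 0.0069218 0.05     ]
edge dirs -13.046747707355234 -13.25949331274173
ring (array([0.56634578, 0.03513993, 0.10567177]), np.float64(0.0014808954428057533))
ring from fixture, with pin xy [0.55101801 0.03916594]
ring proj [324.07933472 224.40324119] (326.125, 217.375) [351.75830079 198.6572496 ] (346.27083333333337, 195.22916666666666)
```

The pivot is (0.658, 0.0135) with yaw -13.4°. The ring triangulates to (0.566, 0.035, 0.106), which agrees with the geometry (110 − 27.3·sin40° ≈ 92.5 mm from the pivot). Next: check IK along the whole path, then approach.

```bash
cat >> h.py <<'E'
from scipy.spatial.transform import Rotation as Ro
PIV=np.array([.658,.0135]); YAW=np.radians(-13.4); PITCH=np.radians(42); RR=.0930
def pose(swing,depth=.03,dz=0.,flip=1):
    "TCP pose with the tip 'depth' past the home ring centre at a swing angle, raised by dz"
    a=YAW+swing; p=np.array([np.cos(a),np.sin(a),0]); y=np.cos(PITCH)*p-np.array([0,0,np.sin(PITCH)])
    z=flip*np.array([-np.sin(a),np.cos(a),0]); q=Ro.from_matrix(np.c_[np.cross(y,z),y,z]).as_quat()
    return np.array([*(PIV-RR*p[:2]),.105+dz])+depth*y,q
E
python3 - <<'E'
from h import *
from workcell import env,sense
for f in (1,-1):
    for a in [(0,-.12),(0,.03),(0,.03,.03),(-.25,.03,.03),(-.454,.03,.03),(-.48,.03,.03),(-.454,-.12)]:
        j=env.solve_ik(*pose(*a,flip=f) if len(a)==3 else pose(*a,flip=f)); print(f,a,None if j is None else np.round(j,2))
print(sense()["time"])
E
```

```text
1 (0, -0.12) [0.13 0.29 2.43 3.77 0.46 1.24]
1 (0, 0.03) [0.03 0.61 2.29 3.48 0.61 1.46]
1 (0, 0.03, 0.03) [0.03 0.54 2.27 3.54 0.52 1.4 ]
1 (-0.25, 0.03, 0.03) [0.17 0.57 2.18 4.16 0.56 1.11]
1 (-0.454, 0.03, 0.03) None
1 (-0.48, 0.03, 0.03) None
1 (-0.454, -0.12) None
-1 (0, -0.12) [ 0.13  0.29  2.43  3.77  0.46 -1.9 ]
-1 (0, 0.03) [ 0.03  0.61  2.29  3.48  0.61 -1.68]
-1 (0, 0.03, 0.03) [ 0.03  0.54  2.27  3.54  0.52 -1.74]
-1 (-0.25, 0.03, 0.03) [ 0.17  0.57  2.18  4.16  0.56 -2.03]
-1 (-0.454, 0.03, 0.03) None
-1 (-0.48, 0.03, 0.03) None
-1 (-0.454, -0.12) None
0.1
```

Full yaw-following runs into joint 4's range. A fixed tool yaw midway, about 13° off the ring normal at each end, should suit the wide ring.

```bash
cat >> h.py <<'E'
def pose(swing,depth=.03,dz=0.,tyaw=np.radians(-25),flip=1):
    a=YAW+swing; p=np.array([np.cos(tyaw),np.sin(tyaw),0]); y=np.cos(PITCH)*p-np.array([0,0,np.sin(PITCH)])
    z=flip*np.array([-np.sin(tyaw),np.cos(tyaw),0]); q=Ro.from_matrix(np.c_[np.cross(y,z),y,z]).as_quat()
    return np.array([*(PIV-RR*np.array([np.cos(a),np.sin(a)])),.105+dz])+depth*y,q
E
python3 - <<'E'
from h import *
import h
from workcell import env
for pit in (42,45):
  h.PITCH=np.radians(pit)
  for ty in (-16,-20,-24):
    print(pit,ty)
    for a in [(0,-.12),(0,.03),(0,.03,.035),(-.454,.03,.035),(-.48,.03,.03),(-.454,.03),(-.454,-.1)]:
        j=env.solve_ik(*pose(*a,tyaw=np.radians(ty))); print(a,None if j is None else np.round(j,2))
E
```

```text
42 -16
(0, -0.12) [0.17 0.29 2.42 3.92 0.48 1.17]
(0, 0.03) [0.05 0.62 2.28 3.57 0.61 1.43]
(0, 0.03, 0.035) [0.05 0.53 2.26 3.65 0.51 1.34]
(-0.454, 0.03, 0.035) [0.13 0.55 2.19 3.82 0.49 1.24]
(-0.48, 0.03, 0.03) [0.14 0.56 2.19 3.82 0.5  1.25]
(-0.454, 0.03) [0.13 0.63 2.21 3.73 0.57 1.35]
(-0.454, -0.1) [0.25 0.37 2.33 4.04 0.5  1.11]
42 -20
(0, -0.12) [0.22 0.31 2.39 4.12 0.51 1.07]
(0, 0.03) [0.08 0.62 2.26 3.71 0.61 1.38]
(0, 0.03, 0.035) [0.08 0.54 2.24 3.8  0.52 1.27]
(-0.454, 0.03, 0.035) [0.16 0.55 2.18 3.98 0.51 1.16]
(-0.48, 0.03, 0.03) [0.16 0.57 2.17 3.97 0.52 1.17]
(-0.454, 0.03) [0.16 0.63 2.19 3.87 0.58 1.29]
(-0.454, -0.1) [0.29 0.38 2.3  4.22 0.53 1.02]
42 -24
(0, -0.12) None
(0, 0.03) [0.1  0.62 2.24 3.85 0.61 1.33]
(0, 0.03, 0.035) [0.1  0.54 2.23 3.95 0.54 1.21]
(-0.454, 0.03, 0.035) [0.18 0.56 2.16 4.12 0.53 1.09]
(-0.48, 0.03, 0.03) [0.19 0.57 2.16 4.11 0.54 1.11]
(-0.454, 0.03) [0.18 0.63 2.17 4.01 0.59 1.23]
(-0.454, -0.1) None
45 -16
(0, -0.12) [0.15 0.27 2.37 4.06 0.38 1.  ]
(0, 0.03) [0.04 0.6  2.25 3.61 0.52 1.39]
(0, 0.03, 0.035) [0.04 0.52 2.23 3.71 0.43 1.28]
(-0.454, 0.03, 0.035) [0.13 0.53 2.17 3.91 0.41 1.14]
(-0.48, 0.03, 0.03) [0.13 0.55 2.17 3.9  0.42 1.16]
(-0.454, 0.03) [0.13 0.61 2.19 3.78 0.49 1.28]
(-0.454, -0.1) [0.23 0.34 2.3  4.18 0.41 0.95]
45 -20
(0, -0.12) [0.2  0.28 2.35 4.27 0.42 0.89]
(0, 0.03) [0.07 0.6  2.24 3.75 0.52 1.33]
(0, 0.03, 0.035) [0.07 0.52 2.22 3.87 0.44 1.19]
(-0.454, 0.03, 0.035) [0.15 0.54 2.15 4.07 0.44 1.06]
(-0.48, 0.03, 0.03) [0.15 0.55 2.15 4.06 0.44 1.08]
(-0.454, 0.03) [0.15 0.61 2.17 3.93 0.5  1.22]
(-0.454, -0.1) None
45 -24
(0, -0.12) None
(0, 0.03) [0.09 0.6  2.22 3.9  0.53 1.26]
(0, 0.03, 0.035) [0.09 0.52 2.2  4.03 0.46 1.11]
(-0.454, 0.03, 0.035) [0.17 0.55 2.14 4.22 0.46 0.99]
(-0.48, 0.03, 0.03) [0.18 0.56 2.13 4.21 0.47 1.  ]
(-0.454, 0.03) [0.17 0.62 2.15 4.07 0.51 1.15]
(-0.454, -0.1) None
```

```bash
sed -i 's/tyaw=np.radians(-25)/tyaw=np.radians(-20)/' h.py; python3 - <<'E'
from h import *
from workcell import env,sense,read_camera
env.gripper_to(0.0)
j=np.array(env.solve_ik(*pose(0,-.055))); 
k=j.copy(); k[0]=-1.3; env.move_j(list(k)); env.move_j(list(j))
s=sense(); print(s["time"],s["tcp_pos"],pose(0,-.055)[0],s["contact_force"],s["grip_width"],np.round(j,2))
t=read_camera("top");d=read_camera("side")
a=cv2.resize(t[140:250,260:400],None,fx=3,fy=3,interpolation=cv2.INTER_CUBIC)
b=cv2.resize(d[140:250,260:400],None,fx=4,fy=4,interpolation=cv2.INTER_CUBIC)
a=cv2.resize(a,(380,int(a.shape[0]*380/a.shape[1])));b=cv2.resize(b,(420,330))
o=np.zeros((330,800,3),np.uint8);o[:a.shape[0],:380]=a;o[:,380:]=b
cv2.imwrite("pics/pre.png",np.clip(o[:,:,::-1]*1.3,0,255).astype(np.uint8))
E
```

```text
7.3 [0.52923152 0.0484556  0.14180778] [0.52912382 0.04903193 0.14180218] [-0.26827696 -0.34764991  0.75494779] 0.0002124061284734004 [0.15 0.45 2.35 3.88 0.55 1.26]
```

View pics/pre.png

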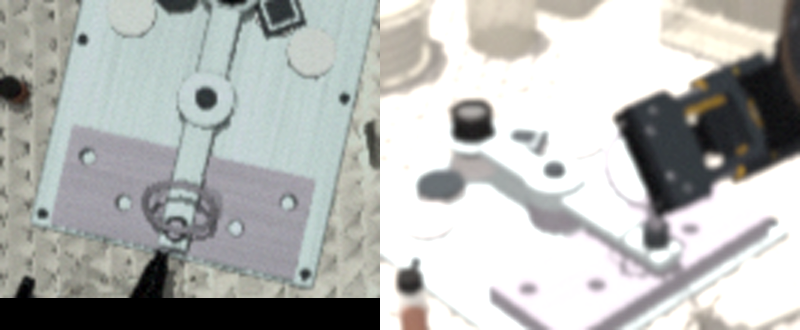

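The top half shows the dark tip just in front of the ring, at (165,255) in the crop. In the side half the gripper partly hides the ring. I'll look at that view more closely with the TCP and ring points marked.

```bash
python3 - <<'E'
from h import *
from workcell import env,sense,read_camera
t=read_camera("top");d=read_camera("side"); X=sense()["tcp_pos"]; r=pose(0,0)[0]
y=(pose(0,.03)[0]-r)/.03
print(pose(0)[1])
def mk(n,im,u,v,w,h,f):
    b=cv2.resize(im[v:v+h,u:u+w],None,fx=f,fy=f,interpolation=cv2.INTER_CUBIC).copy()
    for P,c in ((X,(255,0,0)),(X-.078*y,(255,160,0)),(r,(0,255,0))):
        q=(proj(n,np.array(P))-[u,v])*f; print(n,q); cv2.circle(b,tuple(int(x) for x in q),3,c,-1)
    return b
a=mk("top",t,260,190,130,160,3); b=mk("side",d,310,140,100,120,4)
o=np.zeros((480,790,3),np.uint8);o[:480,:390]=a;o[:480,390:]=b
cv2.imwrite("pics/pre2.png",o[:,:,::-1])
E
```

```text
[ 0.68610269  0.17106461  0.39540909 -0.58621809]
top [177.26988307 137.00745445]
top [143.73801626 227.76638487]
top [197.93721457  79.5271549 ]
side [194.76692849 197.81828472]
side [274.15064478 161.1783314 ]
side [144.66913011 221.20599508]
```

View pics/pre2.png

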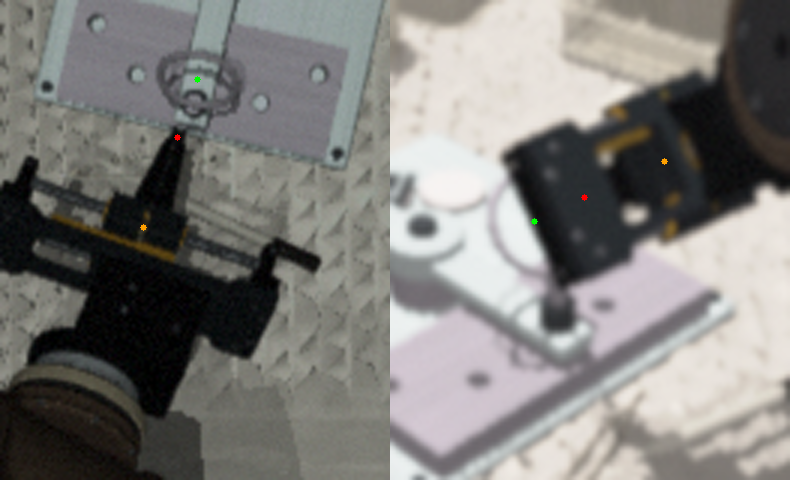

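The top half shows the slim closed fingertip (red, TCP) aimed at the ring centre (green). The side half only shows the gripper's wide outer plate in front of the tip. Now I'll insert and lift in steps, watching the force.

```bash
python3 - <<'E'
from h import *
from workcell import env,sense
F0=np.array(sense()["contact_force"])
def st(l):
    s=sense(); f=np.array(s["contact_force"])-F0; print(l,round(s["time"],2),np.round(s["tcp_pos"],4),np.round(f,1)); return f
for d in (-.02,.005,.03):
    env.line_to(pose(0,d)[0],v=.08); f=st(d)
    if np.linalg.norm(f)>4: break
else:
    c=None
    for i in range(1,15):
        dz=.003*i; env.line_to(pose(0,.03,dz)[0],v=.06); f=st(f"dz {dz:.3f}")
        if np.linalg.norm(f)>15: break
        if c is None and f[2]<-2.0: c=dz; print("contact")
        if c and dz>=c+.0145: break
E
```

```text
-0.02 8.09 [0.5533 0.04   0.1181] [-0.4  0.8  0.4]
0.005 8.56 [0.571  0.0335 0.1011] [-0.   0.6  0.1]
0.03 9.03 [0.5885 0.0272 0.0844] [0.4 0.4 0.6]
dz 0.003 9.28 [0.5885 0.0275 0.0884] [-0.2  0.4  0.6]
dz 0.006 9.53 [0.5886 0.0275 0.0913] [ 0.3  0.3 -0.3]
dz 0.009 9.78 [0.5885 0.0274 0.0942] [0.4 0.7 0.1]
dz 0.012 10.03 [0.5885 0.0274 0.0971] [0.6 1.5 0. ]
dz 0.015 10.28 [0.5886 0.0274 0.1002] [-0.1  0.1  0.7]
dz 0.018 10.53 [0.5881 0.0274 0.1026] [-0.8  0.7 -3.5]
contact
dz 0.021 10.78 [0.5881 0.0274 0.1058] [-2.1 -0.  -3.9]
dz 0.024 11.03 [0.5882 0.0275 0.1089] [-3.  -0.5 -4.8]
dz 0.027 11.28 [0.5883 0.0275 0.112 ] [-3.8 -0.  -4.8]
dz 0.030 11.53 [0.5884 0.0275 0.115 ] [-3.4 -0.2 -5.4]
dz 0.033 11.78 [0.5884 0.0274 0.118 ] [-4.2  0.4 -5.7]
```

Contact came at dz ≈ 17.5 mm. At dz = 33 mm the pin is up about 15.5 mm and the force of 5.7 N matches the spring. Swinging now.

```bash
python3 - <<'E'
from h import *
from workcell import env,sense,read_camera
s=sense();print(np.round(s["contact_force"],1))
for a in np.linspace(0,-.454,7)[1:]:
    env.line_to(pose(a,.03,.0335)[0],v=.05); s=sense(); f=np.array(s["contact_force"])
    print(round(a,3),round(s["time"],2),np.round(s["tcp_pos"],4),np.round(f,1))
    if np.linalg.norm(f)>15: print("stop"); break
t=read_camera("top");d=read_camera("side")
a=cv2.resize(t[105:255,262:397],None,fx=3.5,fy=3.5,interpolation=cv2.INTER_CUBIC)
b=cv2.resize(d[150:255,260:370],None,fx=2.9,fy=2.9,interpolation=cv2.INTER_CUBIC)
o=np.zeros((526,800,3),np.uint8);o[:a.shape[0],:a.shape[1]]=a[:526];o[:b.shape[0],475:475+b.shape[1]]=b
cv2.imwrite("pics/sw.png",np.clip(o[:,:,::-1]*1.25,0,255).astype(np.uint8))
cv2.imwrite("pics/sw_top.png",t[:,:,::-1])
E
```

```text
[-4.2  0.3 -6.1]
-0.076 12.07 [0.5901 0.0346 0.1182] [-5.1  2.2 -6.1]
-0.151 12.36 [0.5922 0.0414 0.1179] [-6.7  4.  -5.1]
-0.227 12.65 [0.595  0.048  0.1178] [-7.2  3.6 -5.5]
-0.303 12.94 [0.5984 0.0543 0.1178] [-6.7  5.1 -5.7]
-0.378 13.23 [0.6023 0.0603 0.1178] [-7.7  6.3 -5.8]
-0.454 13.53 [0.6068 0.0659 0.1179] [-5.3  6.8 -6. ]
```

View pics/sw.png

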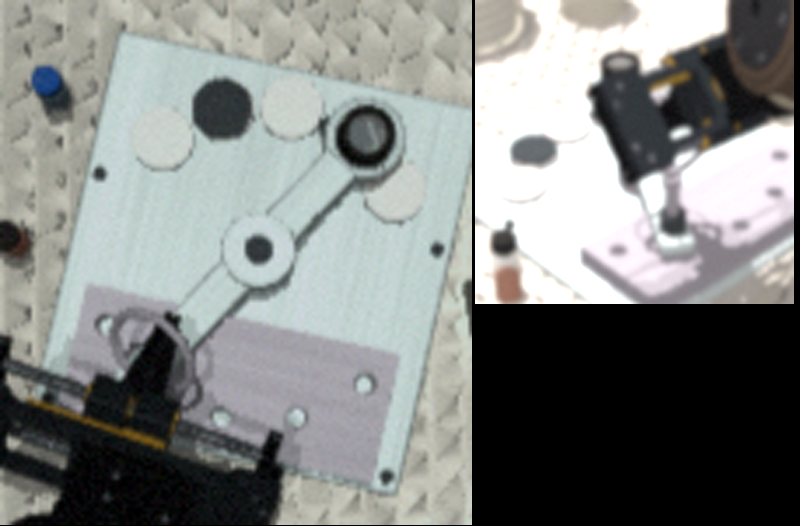

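The ring is hooked on the tip, the arm is swung and the mask is hidden under the loupe, with the loupe top at (366,134) in the crop. I'll compute the swing from loupe and pivot, calibrated against the first picture.

```bash
cat >> h.py <<'E'
def loupe_angle(im):
    "im BGR top view; dark loupe body -> angle rel. to fixture yaw"
    g=cv2.cvtColor(im,cv2.COLOR_BGR2GRAY)[110:200,320:400]
    n,l,s,c=cv2.connectedComponentsWithStats(cv2.morphologyEx((g<70).astype(np.uint8),cv2.MORPH_CLOSE,np.ones((5,5))))
    out=[]
    for i in range(1,n):
        if s[i,4]>60:
            b=s[i]; uv=(b[0]+b[2]/2-.5+320,b[1]+b[3]/2-.5+110); P=on_plane("top",uv,.066)[:2]-PIV
            out.append((np.round(uv,1).tolist(),b[2:5].tolist(),round(np.linalg.norm(P),4),round(np.arctan2(P[1],P[0])-YAW,3)))
    return out
E
python3 - <<'E'
from h import *
for f in ("top0","sw_top"): print(f,*loupe_angle(cv2.imread(f"pics/{f}.png")),sep="\n ")
E
```

```text
top0
 ([345.5, 138.5], [52, 30, 695], np.float64(0.0835), np.float64(-0.033))
 ([397.0, 192.0], [5, 15, 66], np.float64(0.1385), np.float64(-1.616))
sw_top
 ([326.5, 135.5], [14, 16, 196], np.float64(0.0899), np.float64(0.454))
 ([363.5, 146.0], [22, 23, 216], np.float64(0.0883), np.float64(-0.534))
```

```bash
python3 - <<'E'
from h import *
for uv in ((345.6,132.1),(366.2,142.9)):
    P=on_plane("top",uv,.064)[:2]-PIV; print(np.linalg.norm(P),np.arctan2(P[1],P[0])-YAW)
for f in ("top0","sw_top"):
    im=cv2.medianBlur(cv2.resize(cv2.cvtColor(cv2.imread(f"pics/{f}.png"),cv2.COLOR_BGR2GRAY)[110:170,330:390],None,fx=4,fy=4,interpolation=cv2.INTER_CUBIC),5)
    c=cv2.HoughCircles(im,cv2.HOUGH_GRADIENT,1,40,param1=100,param2=15,minRadius=22,maxRadius=46)
    for x,y,r in c[0][:3]:
        uv=((x+.5)/4-.5+330,(y+.5)/4-.5+110); P=on_plane("top",uv,.064)[:2]-PIV
        print(f,np.round(uv,1),r/4,round(np.linalg.norm(P),4),round(np.arctan2(P[1],P[0])-YAW,3))
E
```

```text
0.09773087272052718 0.0017696460801203406
0.09769388160996186 -0.5289685527390763
top0 [345.2 132.5] 8.775 0.0967 0.008
top0 [364.  142.8] 6.3 0.0947 -0.489
top0 [374.8 158.5] 10.225 0.0931 -0.94
sw_top [366.2 143.5] 8.85 0.0968 -0.539
sw_top [374.5 158.8] 9.9 0.0924 -0.943
```

The swing reads about -0.53, so it overshot by some 0.08 rad (lateral offset of the angled fingertip). I'll bring it back in small steps with the pin still held just clear, measuring after each step.

```bash
cat >> h.py <<'E'
def swing_of(rgb):
    g=cv2.cvtColor(rgb,cv2.COLOR_RGB2GRAY)[110:170,330:390]
    im=cv2.medianBlur(cv2.resize(g,None,fx=4,fy=4,interpolation=cv2.INTER_CUBIC),5)
    c=cv2.HoughCircles(im,cv2.HOUGH_GRADIENT,1,20,param1=100,param2=12,minRadius=30,maxRadius=40); o=[]
    for x,y,r in ([] if c is None else c[0]):
        P=on_plane("top",((x+.5)/4-.5+330,(y+.5)/4-.5+110),.064)[:2]-PIV
        if .094<np.linalg.norm(P)<.1: o.append(round(float(np.arctan2(P[1],P[0])-YAW),3))
    return o[:2]
E
python3 - <<'E'
from h import *
from workcell import env,sense,read_camera
for a in (-.43,-.41,-.39,-.37,-.35,-.33):
    env.line_to(pose(a,.03,.031)[0],v=.04); s=sense(); w=[swing_of(read_camera("top")) for _ in range(3)]
    m=np.median([x[0] for x in w if x]); print(a,round(s["time"],2),np.round(s["tcp_pos"],4),np.round(s["contact_force"],1),w)
    if m>-.475: break
cv2.imwrite("pics/back_top.png",read_camera("top")[:,:,::-1])
E
```

```text
-0.43 13.88 [0.6052 0.0639 0.1153] [-7.   4.9 -5.8] [[-0.499], [-0.502], [-0.499]]
-0.41 14.28 [0.604  0.0624 0.1155] [-6.7  4.3 -5.8] [[-0.471], [-0.471], [-0.491]]
```

```bash
python3 - <<'E'
from h import *
from workcell import env,sense,read_camera
def st(l):
    s=sense(); w=[swing_of(read_camera("top")) for _ in range(3)]; f=np.array(s["contact_force"])
    print(l,round(s["time"],2),np.round(s["tcp_pos"],4),np.round(f,1),w); return f
a=-.397; env.line_to(pose(a,.03,.031)[0],v=.04); st("aim")
for dz in (.028,.025,.0225):
    env.line_to(pose(a,.03,dz)[0],v=.04); f=st(dz)
E
```

```text
aim 14.72 [0.6034 0.0615 0.1155] [-6.9  5.3 -4.5] [[-0.471], [-0.458], [-0.47]]
0.028 15.12 [0.6034 0.0615 0.1124] [-7.7  5.1 -4.8] [[-0.471], [-0.498], [-0.522]]
0.025 15.53 [0.6034 0.0615 0.1095] [-6.1  5.3 -3.9] [[-0.462], [-0.454], [-0.455]]
0.0225 15.93 [0.6034 0.0615 0.107 ] [-7.1  4.3 -3.3] [[-0.458], [-0.455], [-0.462]]
```

The spring force is still on the finger at dz = 22.5 mm, so the pin is going into the hole and isn't resting on the plate. Lowering on.

```bash
python3 - <<'E'
from h import *
from workcell import env,sense,read_camera
a=-.397
for dz in (.019,.015,.011,.006,.002):
    env.line_to(pose(a,.03,dz)[0],v=.04); s=sense(); f=np.array(s["contact_force"])
    print(dz,round(s["time"],2),np.round(s["tcp_pos"],4),np.round(f,1),[swing_of(read_camera("top")) for _ in range(2)])
t=read_camera("top");d=read_camera("side")
a=cv2.resize(t[105:255,262:397],None,fx=3.5,fy=3.5,interpolation=cv2.INTER_CUBIC)
b=cv2.resize(d[150:255,260:370],None,fx=2.9,fy=2.9,interpolation=cv2.INTER_CUBIC)
o=np.zeros((526,800,3),np.uint8);o[:a.shape[0],:a.shape[1]]=a[:526];o[:b.shape[0],475:475+b.shape[1]]=b
cv2.imwrite("pics/low.png",np.clip(o[:,:,::-1]*1.1,0,255).astype(np.uint8))
E
```

```text
0.019 16.32 [0.6035 0.0615 0.1035] [-6.3  5.3 -3.3] [[-0.458], [-0.466]]
0.015 16.68 [0.6045 0.0609 0.1004] [-0.5  1.  -2.8] [[-0.462], [-0.457]]
0.011 17.02 [0.6041 0.0606 0.0961] [0.5 0.3 0.2] [[-0.455], [-0.457]]
0.006 17.4 [0.6038 0.0607 0.0906] [ 0.1  0.3 -0.7] [[-0.454], [-0.455]]
0.002 17.75 [0.6038 0.0607 0.0866] [-0.9 -0.4  0.3] [[-0.449], [-0.481]]
```

View pics/low.png

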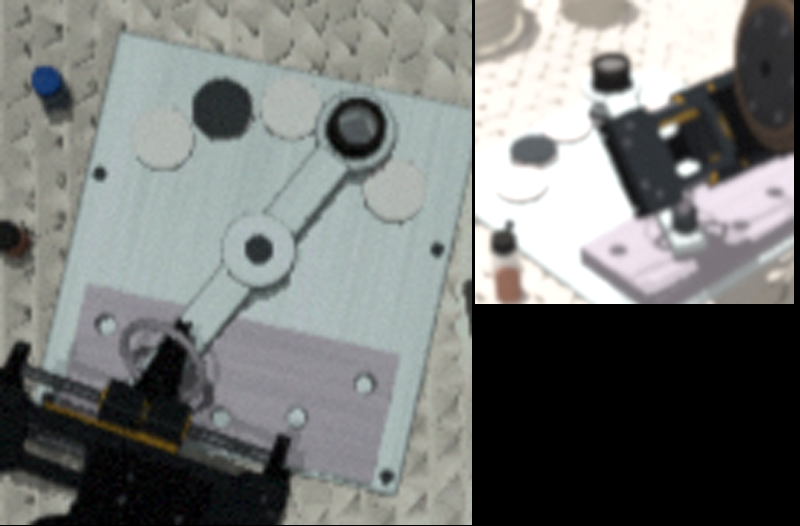

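The force dropped to zero at about the home contact height and the swing reads -0.455. Withdrawing along the finger axis, then checking the ring height.

```bash
python3 - <<'E'
from h import *
from workcell import env,sense,read_camera
for d in (.01,-.02,-.08):
    env.line_to(pose(-.397,d,.002)[0],v=.1); s=sense(); print(d,round(s["time"],2),np.round(s["contact_force"],1))
j=np.array(s["joint_pos"]); j[0]=-.9; env.move_j(list(j)); env.sleep(.3); print(sense()["time"])
t=read_camera("top");d=read_camera("side"); print([swing_of(read_camera("top")) for _ in range(4)])
for dz in (0,.01): print(dz,proj("side",np.r_[pose(-.454,0,dz)[0]]),proj("top",np.r_[pose(-.454,0,dz)[0]]))
cv2.imwrite("pics/f_top.png",t[:,:,::-1]);cv2.imwrite("pics/f_side.png",d[:,:,::-1])
a=cv2.resize(t[110:250,262:402],(400,400),interpolation=cv2.INTER_CUBIC)
b=cv2.resize(d[165:265,240:340],(400,400),interpolation=cv2.INTER_CUBIC)
cv2.imwrite("pics/fin.png",np.clip(np.hstack([a,b])[:,:,::-1]*1.1,0,255).astype(np.uint8))
E
```

```text
0.01 18.3 [ 0.6 -0.3  0.5]
-0.02 18.75 [-0.2 -0.1 -0.1]
-0.08 19.5 [-0.3  0.4  0.6]
21.8583
[[-0.455], [-0.459], [-0.462], [-0.455]]
0 [329.08704664 201.15814854] [308.07776043 207.7781081 ]
0.01 [329.02019422 197.25009754] [307.80138936 207.68916545]
```

View pics/fin.png

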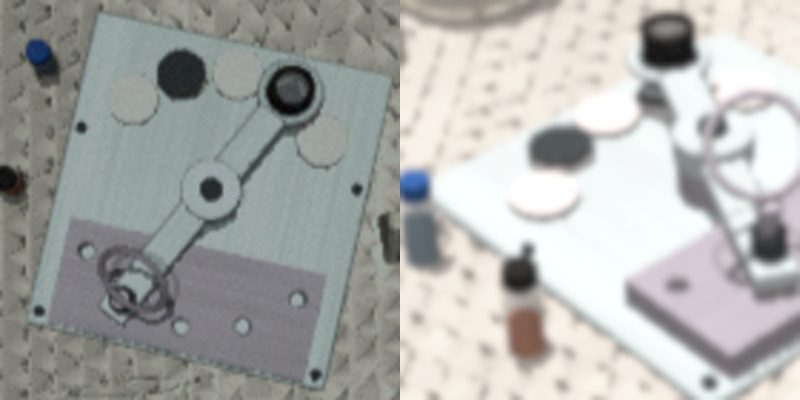

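The final view shows the ring centre in the side picture at about (328.8, 201.2). The predictions are (329.1, 201.2) for pin home and 197.3 in row for a pin resting on the plate, so it is home. The wafer sits at (325.4, 135.9), unchanged.

```bash
python3 - <<'E'
from workcell import workorder,sense
print(workorder.sign_off()); print(sense()["time"])
E
```

```text
the job is handed in; nothing more can be done
None
the job is handed in; nothing more can be done
```

The loupe is over the square mask and the pin is home in the next hole on the mask's side. I handed the job in at about 22 s of robot time.

**What I did:** I passed the shut fingertip through the ring and lifted the pin about 15 mm. I then swung the arm towards the mask (negative), lowered the pin and backed out along the finger. The force on the ring stayed around 11 N or less.

**Correction on the way:** the first swing overshot to about -0.53 rad. I moved it back in small steps with the pin still lifted.

**Last checks:**
- **Swing:** about -0.457 rad, against the hole at -0.454.
- **Pin:** the ring centre is at row 201.2 in the side picture. The expected row is 201.2 for a pin fully home and 197.3 for one resting on the plate.
- **Robot:** clear of everything, with no contact force as it backed out.
- **Wafer and vials:** the wafer is at the same pixel as before, and the vials look unmoved.

**Not fully checked:** the mask is mostly hidden under the loupe, so I could not re-measure its position. I did not re-measure the timer, tape roll, tweezers or marker either. Some of the swing readings were noisy (as far off as -0.52), and I discounted those because the other readings agreed.

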